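# Free a jammed reagent cassette

### The job

The white reagent cassette is jammed in the analyser's loader: its toe is caught under the bracket and the spring pad pinches its side. Pick up the black tapping block and, with the block only (do not touch the cassette with the gripper while it is jammed), knock the cassette along its lane towards the end stop until it is well past the pad; then lay the block back down on the bench. Lift the cassette out and set it down, upright and without dropping or tipping it, inside the empty grey tray, and leave the bottle, tip box and beaker where they are.

Things in the scene. Friction and masses are not known exactly. Their poses are not given: they have to be found in the camera images.
- cassette_center (a point): Centre of the cassette's body, 40 mm above its underside. White plastic box 40 (its x) x 120 (y) x 80 mm high; three grey caps add 10 mm on top. A toe 8 mm high, 24 wide, sticks out 14 mm at the foot of its -y end. 0.2 to 0.45 kg. Stands upright in the lane, axes along the loader's, jammed with its centre at loader y -27 to -21 mm. Knock on its -y end face, above the toe, towards +y.
- block_center (a point): Centre of the tapping block, 25 mm above its underside. Plain black plastic block: 40 mm along its x, 110 mm along its y (two like ends), 50 mm high, about 0.25 kg, lying flat on the bench. Grip it across its 40 mm width.
- loader: The loader, fixed to the bench: base plate with one lane along its y axis. Origin on the bench under the lane's centre line; x across, y along, z up. Lane floor 8 mm above the bench; guides on both sides have their tops at 30 mm, outer faces at x -30 and +33 mm. The cassette is loose (3 mm side play), toe and pad cleared, once its centre has passed y = 0; push it to y = +4 mm or more.
- toe_bracket (a point): Middle of the top of the steel toe bracket at the lane's -y end: 60 mm across the lane, 23 mm along it (loader y -111 to -88 mm), top 25 mm above the bench. It covers the jammed cassette's toe, which therefore cannot be lifted. Hold the block's underside higher than this when knocking.
- spring_pad (a point): Top middle of the black rubber spring pad, on the +x side of the lane (loader y -82 to -62 mm), top 30 mm above the bench. It pinches the rear of the jammed cassette; sliding the cassette takes roughly 8 to 14 N until its -y end has passed the pad.
- end_stop (a point): Top edge of the end stop's inner face, across the +y end of the lane, 30 mm above the bench. It halts the cassette with its centre at loader y = +28 mm; there is no need to go that far.
- tray: The empty grey tray, fixed to the bench, low and open: inside 90 mm along its x and 180 mm along its y, floor 5 mm above the bench, wall tops 25 mm above the bench, walls 5 mm thick. Origin on the bench under its centre. The cassette fits with its long side along the tray's y, either way round.
- bottle: Bystander: amber bottle, 64 mm across, 150 mm high, standing; origin at the centre of its underside.
- tipbox: Bystander: pipette tip box with clear lid, 85 x 120 mm, 63 mm high; origin at the centre of its underside.
- beaker: Bystander: white beaker, 72 mm across, 85 mm high; origin at the centre of its underside.
Mind the look-alikes: they are no part of the job. There is more than one size of the part that bears block_center; the job needs the smaller.

How it is judged:
On the way, in this order (a step that is already met when the one before it is completed fails the run):
1. the held block pushes on the jammed cassette (x of cassette_center in the frame of loader between -0.03 and 0.03 m and z of cassette_center in the frame of loader below 0.058 m and contact force between block and cassette above 2 N and contact force between the fingers and block above 0.5 N and y of cassette_center in the frame of loader below 0 m).
2. the cassette has been knocked past the pad (centre beyond y = +2 mm in the loader's frame) and still stands in the lane (x of cassette_center in the frame of loader between -0.03 and 0.03 m and z of cassette_center in the frame of loader below 0.058 m and y of cassette_center in the frame of loader above 0.002 m and angle between cassette_center's own z axis and vertical below 0.15 rad), for 0.1 s.
3. the cassette is lifted out of the loader (height (world z) of cassette_center above 0.08 m and contact force between the fingers and cassette above 0.5 N), for 0.1 s.
4. the cassette is set down upright in the tray while still held (not dropped from more than about 15 mm) (horizontal distance between cassette_center and tray below 0.05 m and z of cassette_center in the frame of tray below 0.06 m and angle between cassette_center's own z axis and vertical below 0.15 rad and contact force between the fingers and cassette above 0.5 N).
At the end, for the whole second after the job is handed in: The cassette stands upright (within 0.15 rad) on the floor of the tray, its centre within 50 mm of the tray's centre, at rest; the block lies on the bench (not on end, not on the loader or tray; its centre 12 to 29 mm above the bench), at rest (horizontal distance between cassette_center and tray below 0.05 m and z of cassette_center in the frame of tray below 0.052 m and angle between cassette_center's own z axis and vertical below 0.15 rad and linear speed of each of cassette, block below 0.02 m/s and height (world z) of block_center between 0.012 and 0.029 m); the robot touches nothing.
It fails at once if the robot touches the cassette while it is still jammed (its centre at y < 0 in the loader's frame) (x of cassette_center in the frame of loader between -0.03 and 0.03 m and z of cassette_center in the frame of loader below 0.058 m and y of cassette_center in the frame of loader below 0 m and horizontal distance between cassette_center and loader below 0.06 m and contact force between any of the fingers, the arm and cassette above 0.5 N).
It fails at once if the cassette is tipped by more than about 45 degrees (angle between cassette_center's own z axis and vertical above 0.8 rad).
It fails at once if the bottle is moved by more than 30 mm (distance of bottle from where it was at the start of the episode above 0.03 m).
It fails at once if the tip box is moved by more than 30 mm (distance of tipbox from where it was at the start of the episode above 0.03 m).
It fails at once if the beaker is moved by more than 30 mm (distance of beaker from where it was at the start of the episode above 0.03 m).
It also fails if it takes over 58 s, if anything falls off the work surface, if the arm or the gripper's body presses on something with over 40 N, if the wrist force passes 120 N, or if a joint passes its speed limit or range.

### The arm

A 6-joint arm with a two-finger parallel gripper is mounted at the origin on the work surface. World frame = base frame: x ahead of the robot, y to its left, z up, the work surface at z = 0. Lengths are in m, angles in rad, forces in N, time in s.
With the tool pointing down it reaches from about 0.325 to 0.9 m from the base axis. Payload 6.1 kg.
Tool frame: the origin (TCP) lies midway between the tips of the shut fingers; the grasp point (between the pads) lies arm.hold_point_z behind it (arm.hold_point_z is the distance from the TCP to the grasp point, in m); z points along the fingers, y is the line along which they close (so a half turn about z gives the same grasp; the last joint's range is limited). The gripper opens to 85 mm and grips with 20 to 120 N. Pads are 22 mm wide; open, the fingers measure 114 mm over their backs; the gripper's body (76 mm by 85 mm) begins 54 mm behind the grasp point. The pads swing forward as they close: fully open they stand 13 mm farther back than shut.
Start: joints at [-1.431, 0.22, 1.526, -0, 1.395, -0.126], TCP at [0.164, -0.603, 0.231] pointing down, gripper open.
Joint ranges: [-2.98, 2.98], [-0.91, 2.08], [0.09, 2.57], [-1.24, 4.39], [0.2, 2.65], [-2.68, 2.68]. Speed limits (rad/s): [2.57, 2.57, 3.01, 3.14, 3.14, 3.14].

### API

Orientations are given as a unit quaternion [x, y, z, w].
In Python, from rig import telemetry, capture, arm gives the robot as it stands.
- The arm moves only by the tool servo_tool, never from a script. Its argument "steps" is a list of rows, each a list of 7 numbers: the closure in counts, from 0 (fully open) to 255 (shut), then the shift along the world's x, y, z in m, then the turn, a rotation vector about the world's x, y, z in degrees. A call has 1 to 10 rows; each row shifts and turns the commanded pose from where the row before left it; what a row does not reach is not made up. A row lasts 1/8 s, in which the tool goes at most 62.5 mm and 10.7 degrees, less where a joint would pass 70% of its speed; a pose out of reach is approached as far as the arm can. A call with a gripper value outside its range is refused whole. The fingers move at their own pace and stop on an object; "force" is the grip in N (left out, the last holds). Time passes only in rows, so rows that do not move let the fingers close. It gives the time, the measured TCP pose, the force, the opening and the grip force at its end, in the units of the state.
- telemetry.sense(): the state, without advancing time (a new reading comes with each control period).
- capture(name): name is "scene" or "top"; returns a dict with "color" (420x560x3 uint8, red, green, blue), "depth" (420x560 float32, m along the optical axis (not along the pixel's ray), 0 where there is no reading), "fx", "fy", "cx", "cy" (pixels), "dist" ([k1, k2, p1, p2, k3] as OpenCV has them; the pictures are not rectified), "position" and "rotation" of the camera in the world. Camera axes: x right, y down, z forward; pixel columns grow to the right and rows downward; lengths in m; the calibration is good to about 2 mm. A picture is of the moment at which its call begins.
- arm.hand_in(): hands the job in; it is judged then, once.
The state is a dict: "time": time; "joint_pos": joint angles; "joint_velocities": joint speeds; "joint_efforts": joint torques, N m; "tcp_pos": TCP position; "ee_rot": TCP orientation; "ft_force": force on the tool from outside, world axes, zero at the start; "torque": the same for the moment, N m; "opening": finger opening in m; "finger_force": force on a finger pad.
Only numpy, scipy, OpenCV 4.12 (cv2) and the standard library are available. Lean on these libraries where they do the work, as an engineer would, in place of code of your own. Each camera call takes 0.05 s, during which the arm holds its last target. There are 200 camera calls.

## Working session

There is one attempt and no reset: what is moved stays moved. The work goes in short steps, Python scripts to look and compute and a tool call to move; the robot and the scene stay as the last step left them, time stands still between calls to the robot, and variables do not carry over. Pictures are saved under pics/ and viewed, at most 10 in all, crops included, and the job is handed in when it is done.

Besides the shell and the picture viewer there is one more tool, called after "Emit:" as name(argument=value, ...) on one line, values as JSON. servo_tool: Moves the arm, as the interface text tells. Its arguments: {"type":"object","properties":{"steps":{"type":"array","items":{"type":"array","items":{"type":"number"}}},"force":{"type":"number"}},"required":["steps"]}

```bash
ls; mkdir -p pics; cat > h.py <<'E'
import numpy as np, cv2, pickle
def grab(names=("scene","top")):
    from rig import capture
    o={n:capture(n) for n in names}
    pickle.dump(o,open('cap.pkl','wb')); return o
def load(): return pickle.load(open('cap.pkl','rb'))
def K(c): return np.array([[c["fx"],0,c["cx"]],[0,c["fy"],c["cy"]],[0,0,1.]])
def ray(c,uv):
    p=cv2.undistortPoints(np.array(uv,float).reshape(-1,1,2),K(c),np.array(c["dist"],float)).reshape(-1,2)
    return np.c_[p,np.ones(len(p))]
def cloud(c):
    h,w=c["depth"].shape; v,u=np.mgrid[:h,:w]
    r=ray(c,np.c_[u.ravel(),v.ravel()])*c["depth"].reshape(-1,1)
    P=r@R(c).T+np.array(c["position"]); P[c["depth"].ravel()<=0]=np.nan
    return P.reshape(h,w,3)
def R(c):
    r=np.array(c["rotation"],float)
    if r.shape==(3,3): return r
    from scipy.spatial.transform import Rotation
    return Rotation.from_quat(r).as_matrix()
def onplane(c,uv,z):
    d=ray(c,uv)@R(c).T; p=np.array(c["position"]); return p+d*((z-p[2])/d[:,2])[:,None]
E
python3 - <<'E'
from h import *
from rig import telemetry,arm
o=grab()
for n,c in o.items():
    print(n,c["position"],np.round(R(c),3).tolist(),c["fx"],c["dist"])
    cv2.imwrite(f'pics/{n}0.png',cv2.resize(c["color"][:,:,::-1],(800,600)))
    print(np.isfinite(cloud(c)[...,2]).mean())
print(arm.hold_point_z, telemetry.sense())
E
```

```text
pics
scene [ 1.14227777 -0.35585761  1.11723882] [[0.503, 0.716, -0.485], [0.865, -0.421, 0.274], [-0.008, -0.557, -0.83]] 521.538042398542 [-0.10077699  0.          0.          0.          0.        ]
0.9958418367346938
top [ 0.40901452 -0.00498662  1.27428524] [[-0.015, -0.996, 0.085], [-1.0, 0.017, 0.023], [-0.024, -0.085, -0.996]] 436.5112345729193 [-0.00396125  0.          0.          0.          0.        ]
0.9961437074829932
0.0187 {'time': 0.1, 'joint_pos': array([-1.43109468e+00,  2.21125355e-01,  1.52750621e+00,  2.78990272e-05,
        1.39470723e+00, -1.26092900e-01]), 'joint_velocities': array([ 8.96756079e-06, -1.99995319e-03, -8.27625416e-04,  6.31047025e-04,
        8.66203925e-04,  5.81605952e-04]), 'joint_efforts': array([ 9.40677201e-04, -4.98244035e+01, -3.90550625e+01, -1.33005019e-04,
        5.68993491e-03,  2.40836999e-05]), 'tcp_pos': array([ 0.16410516, -0.60250349,  0.23031718]), 'ee_rot': array([ 9.91182095e-01,  1.32503936e-01,  7.79067648e-06, -8.73146318e-04]), 'ft_force': array([-0.05111058, -0.88599017,  0.35587987]), 'torque': array([ 0.0119063 , -0.00990829,  0.01546884]), 'finger_force': 0.0, 'opening': 0.08535488790812315}
```

View pics/scene0.png

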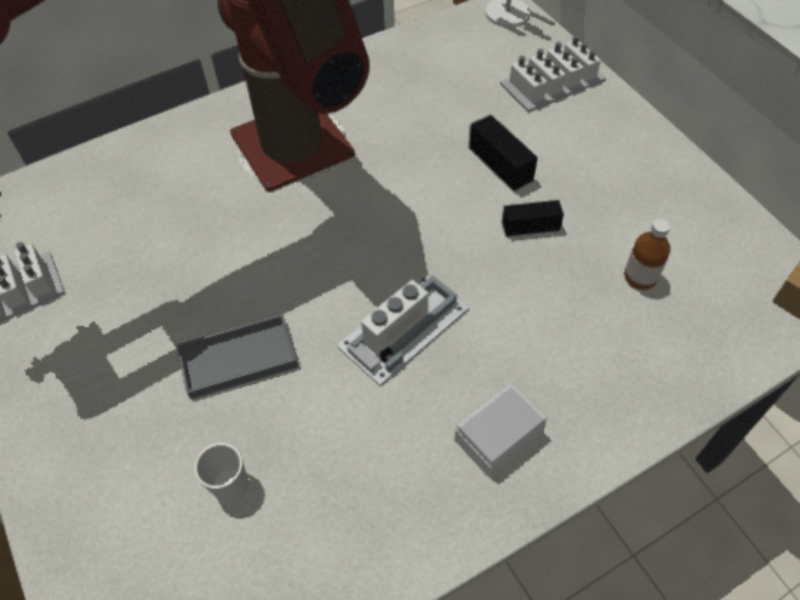

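View pics/top0.png

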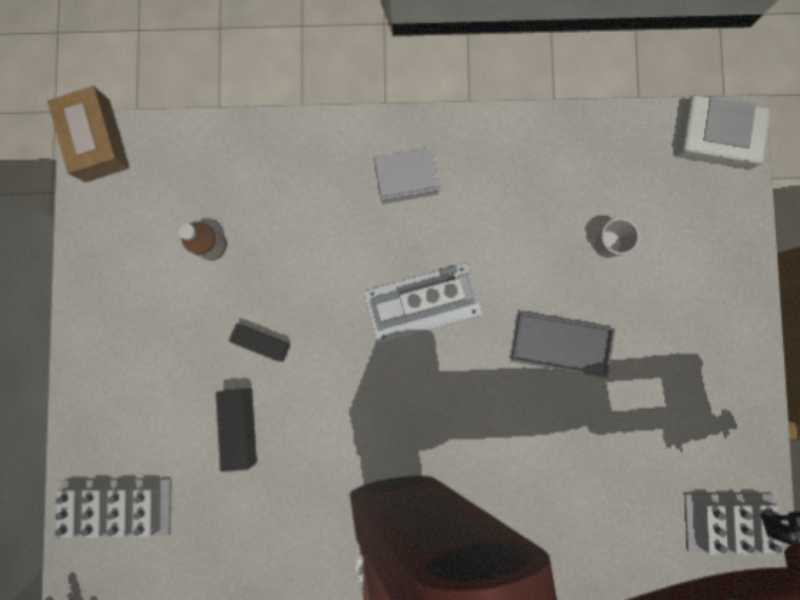

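The first views show two black blocks: a small one at top (260,340) / scene (533,218) and a large one at top (236,428) / scene (502,152). The job needs the smaller one. The cassette is at top (433,295), the tray at (563,342), and the empty end of the lane is on the left, towards +y. I'll measure with depth and check with a crop.

```bash
cat > m.py <<'E'
from h import *
def rect(P):
    r=cv2.minAreaRect((P[:,:2]*1000).astype(np.float32)); return np.round(r[0],1),np.round(r[1],1),round(r[2],1)
E
python3 - <<'E'
from m import *
o=load()
s=0.7
regs={'top':{'small':(225,315,295,365),'large':(212,375,262,475),'cass':(360,255,485,340),'tray':(505,305,620,380),'bottle':(175,215,220,258),'tip':(370,145,442,205),'beaker':(598,212,642,258)},
'scene':{'small':(495,195,570,240),'large':(462,110,540,192),'cass':(335,270,472,385),'tray':(175,315,302,400)}}
zr={'small':(.03,.07),'large':(.03,.1),'tray':(.018,.03),'bottle':(.03,.2),'tip':(.03,.1),'beaker':(.03,.1)}
for n in regs:
    c=o[n];C=cloud(c)
    for k,(a,b,d,e) in regs[n].items():
        P=C[int(b*s):int(e*s),int(a*s):int(d*s)].reshape(-1,3);P=P[np.isfinite(P).all(1)]
        if k=='cass':
            for lo,hi in((.086,.105),(.075,.105),(.004,.012),(.02,.034)):
                Q=P[(P[:,2]>lo)&(P[:,2]<hi)];print(n,k,lo,len(Q),rect(Q),np.median(Q[:,2]).round(4))
            print(np.histogram(P[:,2],np.arange(-.004,.11,.004)))
        else:
            Q=P[(P[:,2]>zr[k][0])&(P[:,2]<zr[k][1])]
            print(n,k,len(Q),rect(Q),'z',np.percentile(Q[:,2],[10,50,90]).round(4))
c=o['top']['color'];sc=o['scene']['color']
a=cv2.resize(c[170:350,140:350],(420,360),interpolation=3);b=cv2.resize(sc[180:280,225:340],(380,330),interpolation=3)
im=np.zeros((360,800,3),np.uint8);im[:,:420]=a;im[:330,420:]=b
cv2.imwrite('pics/crop.png',im[:,:,::-1])
E
```

```text
top small 576 (array([446.1, 305. ]), array([112. ,  40.2]), 67.4) z [0.046  0.0499 0.053 ]
top large 1344 (array([276.9, 347.4]), array([154.3,  57.8]), 3.9) z [0.0537 0.0699 0.0731]
top cass 0.086 582 (array([526.9, -41.8]), array([ 39.6, 119.5]), 14.5) 0.0905
top cass 0.075 655 (array([527.1, -41.7]), array([ 40.3, 119.4]), 14.7) 0.0898
top cass 0.004 1396 (array([537.5, -22.3]), array([254. , 170.9]), 88.9) 0.0078
top cass 0.02 648 (array([532.1, -23.1]), array([ 80.1, 209. ]), 14.9) 0.0292
(array([1006, 1149,  735,  661,  117,   15,   48,  175,  334,  111,   10,
          6,    0,    9,    3,    3,    6,    7,    3,    7,    6,   16,
        166,  231,   48,  140,   47,    0]), array([-0.004,  0.   ,  0.004,  0.008,  0.012,  0.016,  0.02 ,  0.024,
        0.028,  0.032,  0.036,  0.04 ,  0.044,  0.048,  0.052,  0.056,
        0.06 ,  0.064,  0.068,  0.072,  0.076,  0.08 ,  0.084,  0.088,
        0.092,  0.096,  0.1  ,  0.104,  0.108]))
top tray 383 (array([ 432.9, -303. ]), array([191. , 100.2]), 79.1) z [0.0205 0.0247 0.028 ]
top bottle 572 (array([647.2, 407.9]), array([57.4, 6
[... 578 characters left out ...]
 0.004 1495 (array([518.8, -23.9]), array([250.5, 240.4]), 59.6) 0.0073
scene cass 0.02 878 (array([534. , -21.6]), array([ 83.5, 211.3]), 15.0) 0.0289
(array([1085, 2519,  842,  653,  203,  106,  140,  237,  348,  228,   44,
         42,   39,   34,   51,   34,   38,   50,   48,   38,   35,   60,
        147,  284,   70,  148,   83,    3]), array([-0.004,  0.   ,  0.004,  0.008,  0.012,  0.016,  0.02 ,  0.024,
        0.028,  0.032,  0.036,  0.04 ,  0.044,  0.048,  0.052,  0.056,
        0.06 ,  0.064,  0.068,  0.072,  0.076,  0.08 ,  0.084,  0.088,
        0.092,  0.096,  0.1  ,  0.104,  0.108]))
scene tray 629 (array([ 434.5, -302.7]), array([191.8, 104.9]), 79.4) z [0.0196 0.0241 0.0274]
```

View pics/crop.png

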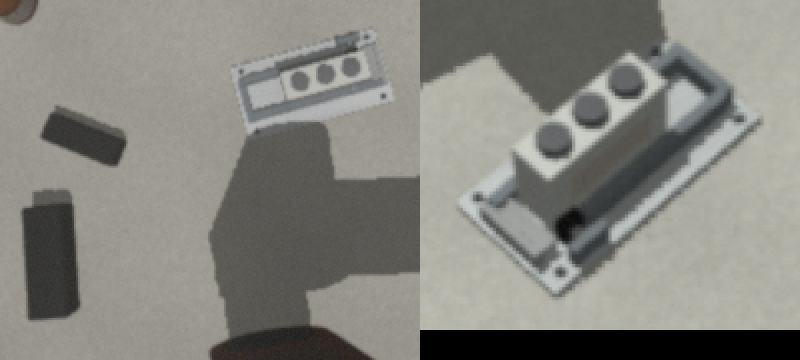

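The crop confirms the small block at crop (84,136): its top measures 112x40 mm, against 154x58 for the other. The bracket is on the world -y end and the pad on the +x side. The heights match the text. I'm moving to the block now, at (0.447, 0.304) with its y axis at 67.4°.

Emit:
servo_tool(steps=[[0, 0.03, 0.045, 0, 0, 0, 5.8], [0, 0.03, 0.045, 0, 0, 0, 5.8], [0, 0.03, 0.045, 0, 0, 0, 5.8], [0, 0.03, 0.045, 0, 0, 0, 5.8], [0, 0.03, 0.045, 0, 0, 0, 5.8], [0, 0.03, 0.045, 0, 0, 0, 5.8], [0, 0.03, 0.045, 0, 0, 0, 5.8], [0, 0.03, 0.045, 0, 0, 0, 5.8], [0, 0.03, 0.045, 0, 0, 0, 5.8], [0, 0.002, 0.05, 0, 0, 0, 0]], force=80)

```text
time: 1.35
tcp_pos: [0.4371, -0.1463, 0.231]
ee_rot: [0.831, 0.556, 0.0, -0.0]
ft_force: [0.9, -0.2, 0.5]
opening: 0.0854
finger_force: 0.0
```

Emit:
servo_tool(steps=[[0, 0.001, 0.055, 0, 0, 0, 0], [0, 0.001, 0.055, 0, 0, 0, 0], [0, 0.001, 0.055, 0, 0, 0, 0], [0, 0.001, 0.055, 0, 0, 0, 0], [0, 0.002, 0.055, 0, 0, 0, 0], [0, 0.002, 0.055, 0, 0, 0, 0], [0, 0.002, 0.055, -0.03, 0, 0, 0], [0, 0.001, 0.055, -0.04, 0, 0, 0], [0, 0, 0.012, -0.04, 0, 0, 0], [0, 0, 0, 0, 0, 0, 0]])

```text
time: 2.6
tcp_pos: [0.4437, 0.2988, 0.1205]
ee_rot: [0.831, 0.556, -0.004, -0.001]
ft_force: [0.4, 0.6, 0.7]
opening: 0.0857
finger_force: 0.0
```

Emit:
servo_tool(steps=[[0, 0.003, 0.005, -0.02, 0, 0, 0], [0, 0, 0, -0.04, 0, 0, 0], [0, 0, 0, -0.03, 0, 0, 0], [0, 0, 0, -0.015, 0, 0, 0], [0, 0, 0, 0, 0, 0, 0]])

```text
time: 3.22
tcp_pos: [0.4503, 0.3038, 0.0199]
ee_rot: [0.832, 0.555, -0.0, -0.0]
ft_force: [0.0, 0.5, 0.6]
opening: 0.0856
finger_force: 0.0
```

Emit:
servo_tool(steps=[[0, -0.003, 0.0, -0.005, 0, 0, 0], [0, 0, 0, 0, 0, 0, 0], [200, 0, 0, 0, 0, 0, 0], [255, 0, 0, 0, 0, 0, 0], [255, 0, 0, 0, 0, 0, 0], [255, 0, 0, 0, 0, 0, 0], [255, 0, 0, 0, 0, 0, 0], [255, 0, 0, 0, 0, 0, 0]])

```text
time: 4.22
tcp_pos: [0.4476, 0.3046, 0.0152]
ee_rot: [0.832, 0.555, 0.001, 0.0]
ft_force: [-0.2, -0.1, 5.5]
opening: 0.0387
finger_force: 81.8
```

Emit:
servo_tool(steps=[[255, 0, 0, 0.02, 0, 0, 0], [255, 0, 0, 0.04, 0, 0, 0], [255, 0, 0, 0.05, 0, 0, 0], [255, 0, 0, 0, 0, 0, 0], [255, 0, 0, 0, 0, 0, 0]])

```text
time: 4.85
tcp_pos: [0.4459, 0.3037, 0.123]
ee_rot: [0.832, 0.555, -0.001, -0.0]
ft_force: [-0.5, 0.6, -3.7]
opening: 0.0391
finger_force: 81.4
```

```bash
python3 - <<'E'
from m import *
from rig import telemetry
o=grab()
t=telemetry.sense();print(t['tcp_pos'],t['ee_rot'],t['ft_force'],t['opening'])
for n in o:
    C=cloud(o[n]);c=o[n]['color'].astype(int)
    M=(C[...,0]>.36)&(C[...,0]<.54)&(C[...,1]>.22)&(C[...,1]<.39)&(C[...,2]>.08)&(C[...,2]<.2)
    P=C[M]; z=P[:,2]
    print(n,len(P),np.histogram(z,np.arange(.08,.2,.01))[0])
    for w,sl in (('top',(z>.145)&(z<.172)),):
        Q=P[sl];print(rect(Q))
    # front-end points (along block y from tcp)
    d=np.array([np.cos(np.radians(67.4)),np.sin(np.radians(67.4))]);
    s=(P[:,:2]-t['tcp_pos'][:2])@d
    for a in (-60,-45,-30,30,45):
        k=(s*1000>a)&(s*1000<a+15);q=P[k]
        if len(q):print(a,len(q),np.percentile(q[:,2],[50,95]).round(4))
    print('ends',np.percentile(s,[0.5,99.5]))
# refine cassette/tray/loader yaw with fine stats
E
```

```text
[0.44528151 0.3034002  0.12196291] [ 8.31829545e-01  5.55025928e-01 -2.39466781e-03 -3.03905552e-04] [-0.86145276 -0.27740405 -3.6282337 ] 0.039095737197439154
scene 997 [  0   0   8  93 108 121 100 308 104  47  37]
(array([454.3, 298.5]), array([115. ,  76.2]), 56.0)
-60 147 [0.1448 0.1605]
-45 140 [0.1551 0.1612]
-30 142 [0.1555 0.1639]
30 107 [0.1457 0.1605]
45 93 [0.1556 0.1615]
ends [-0.05557277  0.05549446]
top 431 [  0   0   0  13  18  24  19 263  27  34  18]
(array([441.5, 270.8]), array([48.4, 59.2]), 70.5)
-60 120 [0.1544 0.1591]
-45 100 [0.1571 0.1603]
-30 97 [0.1572 0.1619]
ends [-0.05577615  0.00401615]
```

Emit:
servo_tool(steps=[[255, 0.012, -0.049, 0.03, 0, 0, 3.7], [255, 0.012, -0.049, 0.03, 0, 0, 3.7], [255, 0.012, -0.049, 0, 0, 0, 3.7], [255, 0.012, -0.049, 0, 0, 0, 3.7], [255, 0.012, -0.049, 0, 0, 0, 3.7], [255, 0.012, -0.049, 0, 0, 0, 3.7], [255, 0.012, -0.049, 0, 0, 0, 3.7], [255, 0.012, -0.049, 0, 0, 0, 3.7], [255, 0.012, -0.049, 0, 0, 0, 3.7], [255, 0.012, -0.049, 0, 0, 0, 3.8]])

```text
time: 6.2
tcp_pos: [0.5661, -0.1868, 0.182]
ee_rot: [0.611, 0.791, -0.0, -0.002]
ft_force: [1.0, -0.7, -3.5]
opening: 0.039
finger_force: 81.7
```

Emit:
servo_tool(steps=[[255, 0, 0, -0.03, 0, 0, 0], [255, 0, 0, -0.04, 0, 0, 0], [255, 0, 0, -0.03, 0, 0, 0], [255, 0, 0, 0, 0, 0, 0], [255, 0, 0, 0, 0, 0, 0]])

```text
time: 6.82
tcp_pos: [0.5672, -0.1857, 0.0847]
ee_rot: [0.612, 0.791, -0.0, -0.0]
ft_force: [0.3, -0.6, -3.3]
opening: 0.0389
finger_force: 81.6
```

```bash
python3 - <<'E'
from m import *
from rig import telemetry
o=grab()
t=telemetry.sense();print(t['tcp_pos'],t['ee_rot'],t['ft_force'],t['opening'])
a=np.radians(14.7);u=np.array([-np.sin(a),np.cos(a)]);v=np.array([np.cos(a),np.sin(a)]);q=t['ee_rot'];print(np.degrees(2*np.arctan2(q[1],q[0])))
c0=np.array([.528,-.0412])
for n in o:
    C=cloud(o[n]);d=C[...,:2]-c0
    y=d@u;x=d@v;z=C[...,2]
    for nm,M in (('cas',(abs(y)<.075)&(abs(x)<.03)&(z>.075)&(z<.12)),('loaderlow',(abs(y)<.15)&(abs(x)<.05)&(z>.022)&(z<.034)),('blk',(y<-.07)&(y>-.22)&(abs(x)<.06)&(z>.085)&(z<.12))):
        P=C[M]
        if len(P)>10: print(n,nm,len(P),rect(P),'y',np.percentile(y[M],[1,99]).round(4),'x',np.percentile(x[M],[1,99]).round(4),'z',np.percentile(z[M],[5,50,95]).round(4))
im=np.vstack([cv2.resize(o['scene']['color'][150:330,150:390],(720,540),interpolation=3)])
cv2.imwrite('pics/pre.png',im[:,:,::-1])
E
```

```text
[ 0.56822676 -0.18614979  0.08626991] [6.11954673e-01 7.90891730e-01 2.67280262e-04 1.29537582e-03] [ 0.4374423   0.5925921  -3.29486523] 0.03873389524499226
104.53797618615758
scene cas 840 (array([529.2, -40.9]), array([ 42.9, 119.7]), 14.8) y [-0.0591  0.0588] x [-0.0186  0.022 ] z [0.0783 0.0902 0.1011]
scene loaderlow 732 (array([532.7, -21.3]), array([ 79.5, 213.1]), 15.2) y [-0.0863  0.1222] x [-0.029   0.0491] z [0.0235 0.0293 0.0333]
scene blk 449 (array([ 571.2, -184.8]), array([ 60.9, 111.4]), 14.6) y [-0.2048 -0.0951] x [-0.0171  0.0347] z [0.0881 0.1156 0.1197]
top cas 651 (array([527.2, -41.8]), array([ 40.3, 119.7]), 14.5) y [-0.0594  0.0582] x [-0.0209  0.0187] z [0.0844 0.0897 0.1003]
top loaderlow 596 (array([532. , -23.3]), array([ 79.6, 208.7]), 14.9) y [-0.0867  0.1199] x [-0.031   0.0467] z [0.0235 0.0293 0.0331]
top blk 42 (array([ 552.9, -159.1]), array([67.5, 21.6]), 49.0) y [-0.1432 -0.0953] x [-0.0304  0.0206] z [0.0927 0.1172 0.1198]
```

View pics/pre.png

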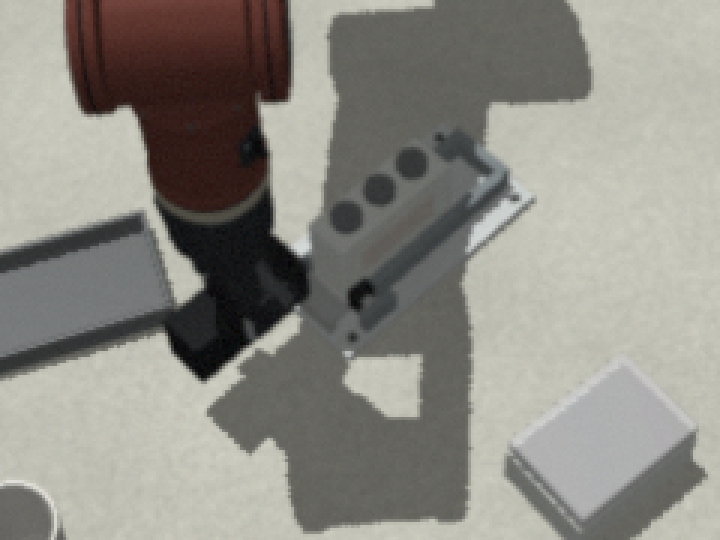

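The picture shows the block level behind the cassette, in line with the lane and about 35 mm short of the end face. I'll lower it and approach.

Emit:
servo_tool(steps=[[255, -0.002, 0, -0.02, 0, 0, 0], [255, 0, 0, -0.017, 0, 0, 0], [255, 0, 0, 0, 0, 0, 0], [255, 0, 0, 0, 0, 0, 0]])

```text
time: 7.42
tcp_pos: [0.565, -0.1856, 0.0473]
ee_rot: [0.612, 0.791, -0.0, -0.0]
ft_force: [0.9, 0.4, -4.1]
opening: 0.039
finger_force: 81.7
```

Emit:
servo_tool(steps=[[255, -0.0038, 0.0145, 0.001, 0, 0, 0], [255, -0.0038, 0.0145, 0, 0, 0, 0], [255, -0.0013, 0.0048, 0, 0, 0, 0], [255, -0.0013, 0.0048, 0, 0, 0, 0], [255, -0.0013, 0.0048, 0, 0, 0, 0], [255, -0.0013, 0.0048, 0, 0, 0, 0]])

```text
time: 8.18
tcp_pos: [0.5536, -0.1405, 0.0505]
ee_rot: [0.612, 0.791, -0.001, 0.003]
ft_force: [-0.0, -12.5, -0.2]
opening: 0.0389
finger_force: 81.8
```

The block is in contact and pushing at about 12 N, as expected. I'll keep going.

Emit:
servo_tool(steps=[[255, -0.0013, 0.0048, 0, 0, 0, 0], [255, -0.0013, 0.0048, 0, 0, 0, 0], [255, -0.0013, 0.0048, 0, 0, 0, 0], [255, -0.0013, 0.0048, 0, 0, 0, 0], [255, -0.0013, 0.0048, 0, 0, 0, 0], [255, 0, 0, 0, 0, 0, 0], [255, 0, 0, 0, 0, 0, 0]])

```text
time: 9.05
tcp_pos: [0.5451, -0.1128, 0.0481]
ee_rot: [0.612, 0.791, -0.0, -0.001]
ft_force: [-0.1, 0.3, -3.8]
opening: 0.0391
finger_force: 81.9
```

```bash
cat > look.py <<'E'
from m import *
from rig import telemetry
o=grab()
t=telemetry.sense();print(t['tcp_pos'],t['ft_force'],t['opening'])
a=np.radians(14.7);u=np.array([-np.sin(a),np.cos(a)]);v=np.array([np.cos(a),np.sin(a)])
c0=np.array([.528,-.0412])
for n in o:
    C=cloud(o[n]);d=C[...,:2]-c0
    y=d@u;x=d@v;z=C[...,2]
    M=(y>-.03)&(y<.12)&(abs(x)<.03)&(z>.075)&(z<.12)
    P=C[M];print(n,len(P),rect(P),'y',np.percentile(y[M],[1,99]).round(4),'x',np.percentile(x[M],[1,99]).round(4),'z',np.percentile(z[M],[5,50,95]).round(4))
E
python3 look.py
```

```text
[ 0.54517013 -0.113035    0.04805457] [-0.11522104  0.06056164 -3.36918001] 0.03863341175034095
scene 855 (array([521.2,  -5.3]), array([ 42.7, 132.7]), 15.7) y [-0.0273  0.1005] x [-0.0181  0.0222] z [0.0789 0.0898 0.1013]
top 569 (array([518.1,  -7.2]), array([ 40.9, 131. ]), 14.2) y [-0.0278  0.0998] x [-0.0209  0.0188] z [0.0834 0.0898 0.1007]
```

The cassette moved about 40 mm, to loader y ≈ +16, and stands level. I'll back off and lay the block on free bench near (0.65, -0.22).

Emit:
servo_tool(steps=[[255, 0.005, -0.0195, 0, 0, 0, 0], [255, 0.005, -0.0195, 0.02, 0, 0, 0], [255, 0.032, -0.023, 0.03, 0, 0, 0], [255, 0.032, -0.023, 0, 0, 0, 0], [255, 0.031, -0.022, 0, 0, 0, 0], [255, 0, 0, -0.03, 0, 0, 0], [255, 0, 0, -0.03, 0, 0, 0], [255, 0, 0, -0.014, 0, 0, 0], [255, 0, 0, 0, 0, 0, 0], [255, 0, 0, 0, 0, 0, 0]])

```text
time: 10.4
tcp_pos: [0.6518, -0.2212, 0.0262]
ee_rot: [0.612, 0.791, 0.0, 0.001]
ft_force: [-0.1, 0.3, -4.0]
opening: 0.0389
finger_force: 82.1
```

Emit:
servo_tool(steps=[[255, 0, 0, -0.006, 0, 0, 0], [255, 0, 0, -0.003, 0, 0, 0], [255, 0, 0, -0.002, 0, 0, 0], [255, 0, 0, 0, 0, 0, 0]])

```text
time: 10.9
tcp_pos: [0.651, -0.2205, 0.0152]
ee_rot: [0.612, 0.791, -0.0, 0.0]
ft_force: [-3.5, 2.3, 4.9]
opening: 0.0393
finger_force: 83.2
```

Emit:
servo_tool(steps=[[0, 0, 0, 0, 0, 0, 0], [0, 0, 0, 0, 0, 0, 0], [0, 0, 0, 0, 0, 0, 0], [0, 0, 0, 0, 0, 0, 0], [0, 0, 0, 0.02, 0, 0, 0], [0, 0, 0, 0.05, 0, 0, 0], [0, 0, 0, 0.06, 0, 0, 0], [0, 0, 0, 0.02, 0, 0, 0], [0, -0.0266, 0.0437, 0, 0, 0, 0], [0, -0.0266, 0.0437, 0, 0, 0, 0]])

```text
time: 12.15
tcp_pos: [0.5969, -0.1325, 0.1644]
ee_rot: [0.612, 0.79, 0.0, 0.0]
ft_force: [0.0, 0.7, -0.0]
opening: 0.0854
finger_force: 0.0
```

Emit:
servo_tool(steps=[[0, -0.0266, 0.0437, 0, 0, 0, 0], [0, -0.0266, 0.0437, 0, 0, 0, 0], [0, -0.0266, 0.0437, 0, 0, 0, 0], [0, 0, 0, 0, 0, 0, 0], [0, 0, 0, 0, 0, 0, 0]])

```text
time: 12.78
tcp_pos: [0.5182, -0.0021, 0.1643]
ee_rot: [0.612, 0.791, 0.0, 0.001]
ft_force: [-0.1, 0.2, 0.5]
opening: 0.0854
finger_force: 0.0
```

```bash
cat >> look.py <<'E'
    M=(C[...,0]>.58)&(C[...,0]<.72)&(C[...,1]>-.32)&(C[...,1]<-.13)&(z>.03)&(z<.1)
    P=C[M]
    if len(P)>20:print('block',len(P),rect(P),np.median(P[:,2]))
E
python3 look.py
```

```text
[ 0.51844266 -0.00282528  0.16398205] [ 0.0415012  -0.6861143  -0.22685453] 0.08524786276992981
scene 751 (array([ 5.187e+02, -1.000e-01]), array([ 43.6, 123.4]), 14.2) y [-0.0178  0.0984] x [-0.0186  0.0226] z [0.0785 0.09   0.101 ]
block 969 (array([ 653.7, -220.2]), array([ 41.3, 111.6]), 14.2) 0.05000774968963273
top 153 (array([497.3,   3.5]), array([115.2,  35.2]), 85.3) y [0.0124 0.1006] x [-0.0209  0.0159] z [0.0835 0.0891 0.1001]
block 582 (array([ 650.4, -221. ]), array([ 41.1, 111.9]), 14.7) 0.049778350094692225
```

The block lies flat on the bench with its top at 50 mm. Next I'll descend on the cassette.

Emit:
servo_tool(steps=[[0, 0, 0, -0.04, 0, 0, 0], [0, 0, 0, -0.04, 0, 0, 0], [0, 0, 0, -0.025, 0, 0, 0], [0, 0, 0, -0.008, 0, 0, 0], [0, 0, 0, 0, 0, 0, 0], [0, 0, 0, 0, 0, 0, 0]], force=60)

```text
time: 13.62
tcp_pos: [0.5191, -0.0024, 0.052]
ee_rot: [0.612, 0.791, 0.001, 0.001]
ft_force: [0.3, -0.7, 0.3]
opening: 0.0853
finger_force: 0.0
```

Emit:
servo_tool(steps=[[150, 0, 0, 0, 0, 0, 0], [255, 0, 0, 0, 0, 0, 0], [255, 0, 0, 0, 0, 0, 0], [255, 0, 0, 0, 0, 0, 0], [255, 0, 0, 0, 0, 0, 0], [255, 0, 0, 0, 0, 0, 0]])

```text
time: 14.38
tcp_pos: [0.5181, -0.002, 0.0513]
ee_rot: [0.612, 0.791, 0.0, 0.0]
ft_force: [-2.3, -0.5, 5.2]
opening: 0.0393
finger_force: 61.1
```

Emit:
servo_tool(steps=[[255, 0, 0, 0.01, 0, 0, 0], [255, 0, 0, 0.02, 0, 0, 0], [255, 0, 0, 0.03, 0, 0, 0], [255, 0, 0, 0.03, 0, 0, 0], [255, 0, 0, 0, 0, 0, 0]])

```text
time: 15.0
tcp_pos: [0.5194, -0.0022, 0.1431]
ee_rot: [0.612, 0.791, 0.001, 0.002]
ft_force: [0.6, -0.4, -2.8]
opening: 0.0391
finger_force: 63.0
```

Emit:
servo_tool(steps=[[255, -0.0122, -0.043, 0, 0, 0, -3.6], [255, -0.0122, -0.043, 0, 0, 0, -3.6], [255, -0.0122, -0.043, 0, 0, 0, -3.6], [255, -0.0122, -0.043, 0, 0, 0, -3.6], [255, -0.0122, -0.043, 0, 0, 0, -3.6], [255, -0.0122, -0.043, 0, 0, 0, -3.6], [255, -0.0122, -0.043, 0, 0, 0, -3.6], [255, 0, 0, 0, 0, 0, 0], [255, 0, 0, 0, 0, 0, 0]])

```text
time: 16.12
tcp_pos: [0.4315, -0.302, 0.1389]
ee_rot: [0.77, 0.638, -0.0, -0.002]
ft_force: [0.1, 0.3, -3.3]
opening: 0.0392
finger_force: 62.9
```

```bash
python3 - <<'E'
from m import *
from rig import telemetry
o=grab();t=telemetry.sense();print(t['tcp_pos'],t['ee_rot'])
a=np.radians(-10.8);u=np.array([-np.sin(a),np.cos(a)]);v=np.array([np.cos(a),np.sin(a)])
for n in o:
    C=cloud(o[n]);d=C[...,:2]-[.4335,-.303];y=d@u;x=d@v;z=C[...,2];P=o[n]['color'].astype(int)
    M=(abs(y)<.12)&(abs(x)<.035)&(z>.095)&(z<.2)&(P.min(2)>70)
    print(n,M.sum(),'y',np.percentile(y[M],[1,99]).round(4),'x',np.percentile(x[M],[1,99]).round(4),'z',np.percentile(z[M],[2,50,98]).round(4))
cv2.imwrite('pics/hold.png',cv2.resize(o['scene']['color'][170:340,80:320],(720,510),interpolation=3)[:,:,::-1])
E
```

```text
[ 0.43215465 -0.30157163  0.13960611] [ 7.69385862e-01  6.38783519e-01  1.96647297e-05 -1.00583781e-03]
scene 1475 y [-0.0693  0.0619] x [-0.0198  0.0208] z [0.1003 0.1533 0.1884]
top 344 y [0.0129 0.0622] x [-0.0232  0.0175] z [0.1038 0.175  0.1874]
```

View pics/hold.png

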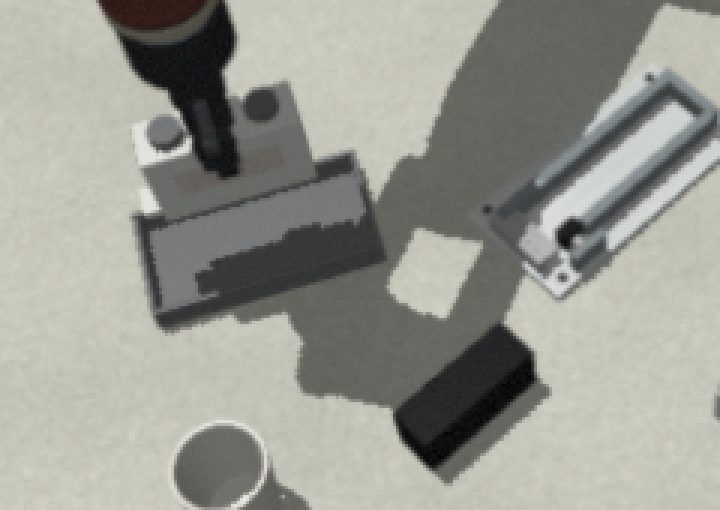

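The cassette hangs level over the tray and in line with it. The block lies on the bench and the lane is empty. Lowering now.

Emit:
servo_tool(steps=[[255, 0, 0, -0.03, 0, 0, 0], [255, 0, 0, -0.03, 0, 0, 0], [255, 0, 0, -0.02, 0, 0, 0], [255, 0, 0, -0.005, 0, 0, 0], [255, 0, 0, 0, 0, 0, 0], [255, 0, 0, 0, 0, 0, 0]])

```text
time: 16.98
tcp_pos: [0.4332, -0.3034, 0.0568]
ee_rot: [0.77, 0.638, 0.0, 0.001]
ft_force: [-0.1, 0.3, -2.8]
opening: 0.039
finger_force: 62.9
```

Emit:
servo_tool(steps=[[255, 0, 0, -0.005, 0, 0, 0], [255, 0, 0, -0.002, 0, 0, 0], [255, 0, 0, -0.001, 0, 0, 0], [255, 0, 0, 0, 0, 0, 0]])

```text
time: 17.48
tcp_pos: [0.4323, -0.303, 0.0483]
ee_rot: [0.77, 0.638, -0.0, -0.0]
ft_force: [-2.8, 2.1, 5.3]
opening: 0.0392
finger_force: 63.6
```

It's on the tray floor: the force changed sign at the expected height. Releasing and rising.

Emit:
servo_tool(steps=[[0, 0, 0, 0, 0, 0, 0], [0, 0, 0, 0, 0, 0, 0], [0, 0, 0, 0, 0, 0, 0], [0, 0, 0, 0, 0, 0, 0], [0, 0, 0, 0.02, 0, 0, 0], [0, 0, 0, 0.04, 0, 0, 0], [0, 0, 0, 0.06, 0, 0, 0], [0, 0, 0, 0.06, 0, 0, 0], [0, 0, 0, 0, 0, 0, 0], [0, 0, 0, 0, 0, 0, 0]])

```text
time: 18.73
tcp_pos: [0.4322, -0.3028, 0.2273]
ee_rot: [0.77, 0.638, 0.0, 0.0]
ft_force: [0.4, 0.5, -0.9]
opening: 0.0855
finger_force: 0.0
```

```bash
python3 - <<'E'
from m import *
from rig import telemetry
o=grab();t=telemetry.sense();print(t['tcp_pos'],t['ft_force'],t['opening'])
a=np.radians(-10.8);u=np.array([-np.sin(a),np.cos(a)]);v=np.array([np.cos(a),np.sin(a)])
c=o['scene'];C=cloud(c);d=C[...,:2]-[.4335,-.303];y=d@u;x=d@v;z=C[...,2]
M=(abs(y)<.08)&(abs(x)<.035)&(z>.075)&(z<.11)
print(M.sum(),rect(C[M]),'z',np.percentile(z[M],[2,50,98]).round(4))
cv2.imwrite('pics/end.png',c["color"][:,:,::-1])
E
```

```text
[ 0.43153161 -0.30217701  0.22561835] [ 1.16675699 -0.11017071  0.15049879] 0.08498789254782368
851 (array([ 434.2, -301.7]), array([120.3,  44.3]), 79.4) z [0.0763 0.0869 0.0988]
```

View pics/end.png

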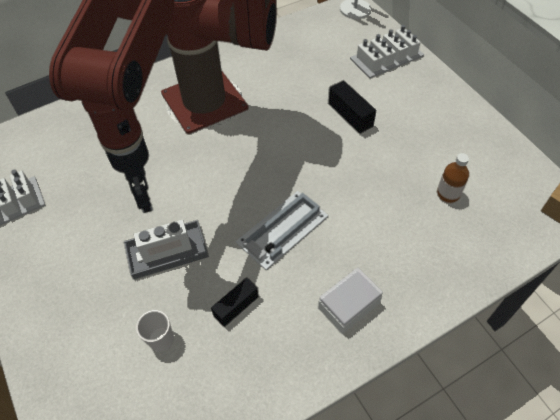

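The cassette stands upright in the tray at about (165,240), the block lies flat at (235,300), the bystanders are where they were, and the gripper is clear.

```bash
python3 -c "
from rig import arm
print(arm.hand_in())"
```

```text
the job is handed in; nothing more can be done
None
```

The job is handed in: I knocked the cassette free with the small block, laid the block flat on the bench, and set the cassette down upright in the tray centre; the bottle, tip box and beaker weren't touched, and no verdict came back from the hand-in.

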